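Push the ingredient tub back into its place in the row

ROBOT

A 6-joint arm with a two-finger parallel gripper is mounted at the origin on the work surface. World frame = base frame: x ahead of the robot, y to its left, z up, the work surface at z = 0. Lengths are in m, angles in rad, forces in N, time in s.
With the tool pointing down it reaches from about 0.35 to 1 m from the base axis. Payload 7.1 kg.
Tool frame: the origin (TCP) lies at the very end of the fingers, on their centre line; the grasp point (between the pads) lies 19 mm behind it (bot.hold_point_z is the distance from the TCP to the grasp point, in m); z points along the fingers, y is the direction in which the jaws open and shut (so a half turn about z gives the same grasp; the last joint's range is limited). The gripper opens to 85 mm and grips with 20 to 120 N. Pads are 22 mm wide; open, the fingers measure 114 mm over their backs; the gripper's body (76 mm by 85 mm) begins 54 mm behind the grasp point. The pads swing forward as they close: fully open they stand 13 mm farther back than shut.
Start: joints at [1.28, 0.423, 1.63, -0, 1.089, -0.019], TCP at [0.168, 0.602, 0.231] pointing down, gripper open.
Joint ranges: [-3, 3], [-0.9, 2.11], [0.09, 2.58], [-1.31, 4.45], [0.11, 2.69], [-2.54, 2.54]. Speed limits (rad/s): [2.39, 2.39, 3.01, 3.14, 3.14, 3.14].

INTERFACE

Orientations are given as a unit quaternion [w, x, y, z].
In Python, from bench import bot gives the robot as it stands.
- The arm moves only by the shell command python3 -m pendant 'ROWS' [FORCE]. ROWS is JSON, a list of rows, each an object of numbers: "tx", "ty", "tz": the shift along the tool's x, y, z in m; "rx", "ry", "rz": the turn, a rotation vector about the tool's x, y, z in rad; "jaw": the finger opening in m, from 0 to 0.0854. In form: [{"tx": .., "ty": .., "tz": .., "rx": .., "ry": .., "rz": .., "jaw": ..}, ...]. A call has exactly 8 rows; each row shifts and turns the commanded pose from where the row before left it, along the tool's axes as they then stand; what a row does not reach is not made up. A row lasts 1/8 s, in which the tool goes at most 62.5 mm and 10.7 degrees, less where a joint would pass 70% of its speed; a pose out of reach is approached as far as the arm can. A call with a gripper value outside its range is refused whole. The fingers move at their own pace and stop on an object; FORCE is the grip in N (left out, the last holds). Time passes only in rows, so rows that do not move let the fingers close, or fill a call up. It gives the time, the measured TCP pose, the force and the opening at its end, in the units of the state.
- bot.observe(): the state, without advancing time (a new reading comes with each control period).
- bot.camera(name): name is "scene" or "top" or "wrist"; returns a dict with "img" (384x512x3 uint8, red, green, blue), "depth" (384x512 float32, m along the optical axis (not along the pixel's ray), 0 where there is no reading), "fx", "fy", "cx", "cy" (pixels), "rvec" (rotation vector, rad) and "tvec" (3), from world to camera coordinates, as OpenCV has them; the wrist camera has in their place "hand_eye" (4x4, takes a point from camera to tool coordinates, whose origin is the TCP and whose axes are the flange's). Camera axes: x right, y down, z forward; pixel columns grow to the right and rows downward; lengths in m; the calibration is good to about 2 mm. A picture is of the moment at which its call begins: read the wrist's pose just before it.
- bot.close_job(): hands the job in, once; it reports no verdict.
The state is a dict: "t": time; "joint_pos": joint angles; "dq": joint speeds; "effort": joint torques, N m; "tool_pos": TCP position; "ee_rot": TCP orientation; "contact_force": force on the tool from outside, world axes, zero at the start; "torque": the same for the moment, N m; "opening": finger opening in m.
Only numpy, scipy, OpenCV 4.12 (cv2) and the standard library are available. Lean on these libraries where they do the work, as an engineer would, in place of code of your own. Each camera call takes 0.05 s, during which the arm holds its last target.

TASK

The orange-lidded tub has been left out on the marble. Push it with the fingertips into its empty place between the grey-lidded and the blue-lidded tub, all the way back against the steel rail so that it stands square and its front is in line with its neighbours. Slide it along the bench without lifting or tipping it, and leave the bottle, the cup and the scraper where they are.

Things in the scene. Friction and masses are not known exactly. Their poses are not given: they have to be found in the camera images.
- tub: loose closed food tub, white with an orange lid, 140 mm long (x), 100 mm wide (y), 68 mm high (with a 3 mm ridge on the lid), straight upright sides, the four upright corners rounded 14 mm; 0.4 to 0.85 kg, friction on the bench 0.45 to 0.75. Too wide for most grippers. Origin: centre of its underside. A blank label marks its -x end; either end may go in first
- rail: fixed steel rail bolted to the bench round the row of tubs, open at the front (-x). Origin: on the bench, mid front line of the row, centre of the empty place; x points into that place, y left along the row. Back bar: inner face at x = 142 mm, 12 to 52 mm above the bench; end bars at y = +-156 mm. Tub fully home: origin at x = 72 mm, y = 0, its x axis along the rail's (either way)
- tub_grey: fixed full tub with a grey lid, same shape and size as the orange one, standing left or right of the empty place, its side wall about 53 mm from the middle of that place, its front 0 to 2 mm behind the row's front line. Origin: centre of its underside. It does not move
- tub_blue: fixed full tub with a blue lid, same shape and size, standing on the other side of the empty place, which is about 106 mm wide between the two. Origin: centre of its underside. It does not move
- flavour_bottle: loose small green glass bottle with a black cap, 38 mm across, 88 mm high, standing on the bench. Origin: centre of its underside. To be left alone
- cup: loose steel measuring cup, 72 mm across, 62 mm high, standing on the bench. Origin: centre of its underside. To be left alone
- scraper: loose dough scraper lying flat: black round handle 22 mm thick and 130 mm long along its y axis, steel blade 95 mm long towards its +x. Origin: under the handle's middle. To be left alone
Things that resemble listed ones, but are neither listed nor needed, are in the scene too. Leave any pink look-alike of the tub alone.

How it is judged:
At the end, for the whole second after the job is handed in: The orange-lidded tub stands flat and at rest in the empty place between the two fixed tubs, against the back bar to within 7 mm, square to the rail within 0.08 rad; bottle, cup and scraper within 30 mm of where they stood (x of tub in the frame of rail between 0.065 and 0.078 m and y of tub in the frame of rail between -0.008 and 0.008 m and angle between the x axis of tub and the x axis of rail, either way round below 0.08 rad and angle between tub's own z axis and vertical below 0.04 rad and height (world z) of tub below 0.005 m and linear speed of tub below 0.01 m/s and distance of each of flavour_bottle, cup, scraper from where it was at the start of the episode below 0.03 m); the robot touches nothing.
It fails at once if the orange-lidded tub is lifted off the bench (height (world z) of tub above 0.012 m).
It fails at once if the orange-lidded tub is tipped (angle between tub's own z axis and vertical above 0.2 rad).
It fails at once if the bottle, the cup or the scraper is shoved away or knocked over (distance of any of flavour_bottle, cup, scraper from where it was at the start of the episode above 0.03 m or angle between any of flavour_bottle, cup's own z axis and vertical above 0.5 rad).
It also fails if it takes over 67 s, if anything falls off the work surface, if the arm or the gripper's body presses on something with over 40 N, if the wrist force passes 120 N, or if a joint passes its speed limit or range.

## Working session

There is one attempt and no reset: what is moved stays moved. The work goes in short steps, Python scripts to look and compute and a shell command to move; the robot and the scene stay as the last step left them, time stands still between calls to the robot, and variables do not carry over. Pictures are saved under pics/ and viewed, and the job is handed in when it is done.

```bash
mkdir -p pics
cat > h.py <<'E'
from bench import bot
import cv2,numpy as np
def snap(n,f):
    c=bot.camera(n); cv2.imwrite('pics/'+f,c['img'][:,:,::-1]); np.savez('pics/'+f[:-4]+'.npz',**{k:np.array(v) for k,v in c.items()}); return c
def ray(c,u,v,z):
    R=cv2.Rodrigues(np.array(c['rvec'],float))[0]; t=np.array(c['tvec'],float).ravel()
    o=-R.T@t; d=R.T@np.array([(u-c['cx'])/c['fx'],(v-c['cy'])/c['fy'],1])
    return o+d*(z-o[2])/d[2]
E
python3 - <<'E'
from h import *
print(bot.observe())
snap('top','top0.png');snap('scene','scene0.png')
E
```

```text
{'t': 0.0, 'joint_pos': array([ 1.28000962e+00,  4.23874780e-01,  1.63070009e+00, -3.41946502e-05,
        1.08858050e+00, -1.90212168e-02]), 'dq': array([-0.00049531, -0.00139264,  0.00121257,  0.00083175,  0.00154609,
        0.000794  ]), 'effort': array([-1.82932101e-03, -5.57395184e+01, -2.81727111e+01, -4.17362598e-04,
        7.61906878e-03, -1.74064053e-05]), 'tool_pos': array([0.16760958, 0.60153602, 0.23052053]), 'ee_rot': array([-1.05591466e-04,  1.35457064e-01,  9.90782909e-01, -7.74336425e-04]), 'contact_force': array([-0.42743846,  0.14634032, -0.76340342]), 'torque': array([-0.05332751,  0.02535252, -0.00977471]), 'opening': 0.08559407269474457}
```

View pics/top0.png

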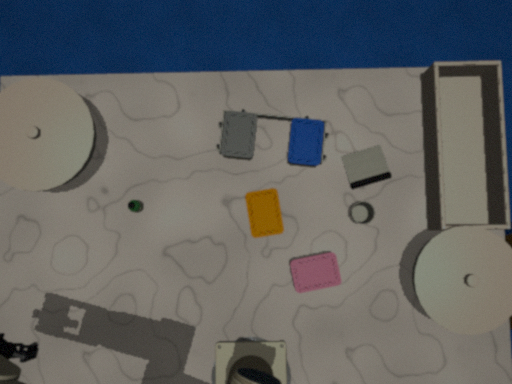

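View pics/scene0.png

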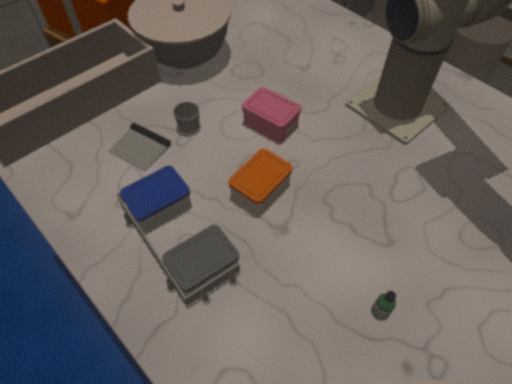

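The top view shows the orange tub at about (264,213). The row has grey at (238,135) and blue at (306,142), with the gap around (272,138). The bottle, cup and scraper are well off to the sides, and the pink look-alike is at (315,271). Next I'll measure the lids.

```bash
cat >> h.py <<'E'
def rects(c,names=('orange','blue','grey','pink')):
    hsv=cv2.cvtColor(c['img'],cv2.COLOR_RGB2HSV); out={}
    rng={'orange':((8,150,80),(24,255,255)),'blue':((108,120,90),(130,255,255)),'pink':((160,70,80),(179,255,255)),'grey':((0,0,60),(179,60,125))}
    for n in names:
        m=cv2.inRange(hsv,*map(np.array,rng[n]))
        if n=='blue': m[:85]=0
        if n=='grey': mm=np.zeros_like(m); mm[100:170,210:265]=255; m&=mm
        cs=cv2.findContours(m,0,cv2.CHAIN_APPROX_NONE)[0]
        if not cs: continue
        k=max(cs,key=cv2.contourArea)[:,0,:]
        P=np.array([ray(c,u,v,0.068)[:2] for u,v in k])
        (ctr,sz,a)=cv2.minAreaRect((P*1000).astype(np.float32))
        if sz[0]<sz[1]: sz=sz[::-1]; a+=90
        a=(a+90)%180-90
        print(n,'ctr',np.round(ctr,1),'size',np.round(sz,1),'long axis deg',round(a,2)); out[n]=(ctr,a)
    return out
E
python3 - <<'E'
from h import *
c=dict(np.load('pics/top0.npz'))
print(c['fx'],c['cx'],-cv2.Rodrigues(c['rvec'])[0].T@c['tvec'].ravel())
rects(c)
cv2.imwrite('pics/topz.png',cv2.resize(c['img'][90:250,190:350,::-1],(600,600),interpolation=cv2.INTER_CUBIC))
# rail posts
for u,v in [(242,111),(307,119),(250,116),(300,119)]: print(u,v,ray(c,u,v,0.052))
E
```

```text
496.43998820383695 254.25077026743978 [ 0.43514108 -0.04171814  1.56535148]
orange ctr [502.2 -51.6] size [136.4  96.9] long axis deg 8.5
blue ctr [ 717.5 -182.4] size [137.9  99.4] long axis deg -7.28
grey ctr [742.7  26.6] size [213.7 164.7] long axis deg -1.03
pink ctr [ 322.4 -200.5] size [138.8  99.7] long axis deg -79.2
242 111 [0.81883851 0.01096473 0.052     ]
307 119 [ 0.78975358 -0.18962426  0.052     ]
250 116 [ 0.80261007 -0.01359437  0.052     ]
300 119 [ 0.79017348 -0.1680191   0.052     ]
```

View pics/topz.png

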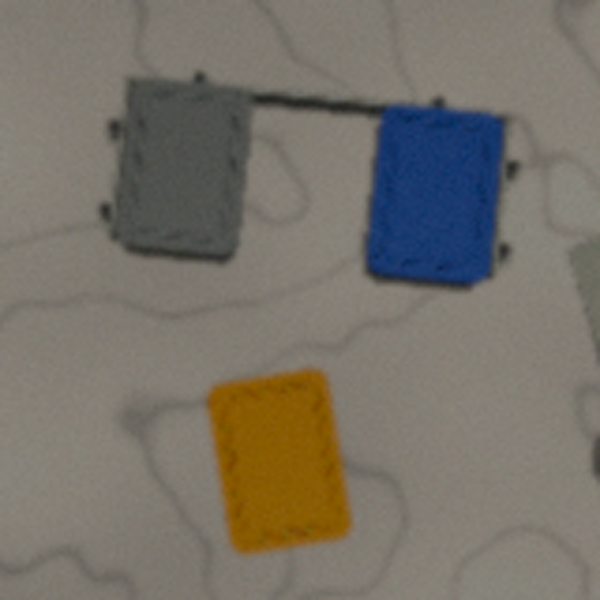

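The zoomed view shows the gap between grey (right edge about u=245) and blue (left edge about u=375), with the back bar at v≈100. The grey mask leaks onto the marble, so I'll segment it by colour difference instead.

```bash
cat >> h.py <<'E'
def grey(c):
    im=cv2.GaussianBlur(c['img'],(3,3),0).astype(int)
    d=im[:,:,0]-im[:,:,2]; s=im.sum(2)
    m=((d<6)&(s>120)).astype(np.uint8)*255
    mm=np.zeros_like(m); mm[100:170,212:265]=255; m&=mm
    m=cv2.morphologyEx(m,cv2.MORPH_OPEN,np.ones((7,7)))
    k=max(cv2.findContours(m,0,cv2.CHAIN_APPROX_NONE)[0],key=cv2.contourArea)[:,0,:]
    P=np.array([ray(c,u,v,0.068)[:2] for u,v in k])
    r=cv2.minAreaRect((P*1000).astype(np.float32)); print('grey',r); return r
E
python3 - <<'E'
from h import *
c=dict(np.load('pics/top0.npz'))
print(c['img'][135,238],c['img'][135,270],c['img'][155,200])
g=grey(c)
# rail frame from lids: mid & angle
E
```

```text
[78 80 75] [129 123 114] [132 125 115]
grey ((743.3411865234375, 22.867477416992188), (99.403564453125, 140.34190368652344), 83.41890716552734)
```

Rail frame from the lid centres: yaw is about -7.1°, and home is about (0.731, -0.080). The tub is 231 mm short of home, laterally aligned (about 0 mm), and rotated +15.6° relative to the rail. With the gripper squared to the rail, the left finger meets the tub's rear face first and turns it square.

```bash
python3 -m pendant '[{"rz":-0.148,"jaw":0.04},{"tx":-0.037,"ty":-0.048,"jaw":0.04},{"tx":-0.037,"ty":-0.048,"jaw":0.04},{"tx":-0.037,"ty":-0.048,"jaw":0.04},{"tx":-0.037,"ty":-0.048,"jaw":0.04},{"tx":-0.037,"ty":-0.048,"jaw":0.04},{"tx":-0.037,"ty":-0.048,"jaw":0.04},{"tx":-0.037,"ty":-0.048,"jaw":0.04}]'
```

```text
schema error: expected keys tx, ty, tz, rx, ry, rz, jaw
```

```bash
python3 -m pendant '[{"tx":0,"ty":0,"tz":0,"rx":0,"ry":0,"rz":-0.148,"jaw":0.04},{"tx":-0.037,"ty":-0.048,"tz":0,"rx":0,"ry":0,"rz":0,"jaw":0.04},{"tx":-0.037,"ty":-0.048,"tz":0,"rx":0,"ry":0,"rz":0,"jaw":0.04},{"tx":-0.037,"ty":-0.048,"tz":0,"rx":0,"ry":0,"rz":0,"jaw":0.04},{"tx":-0.037,"ty":-0.048,"tz":0,"rx":0,"ry":0,"rz":0,"jaw":0.04},{"tx":-0.037,"ty":-0.048,"tz":0,"rx":0,"ry":0,"rz":0,"jaw":0.04},{"tx":-0.037,"ty":-0.048,"tz":0,"rx":0,"ry":0,"rz":0,"jaw":0.04},{"tx":-0.037,"ty":-0.048,"tz":0,"rx":0,"ry":0,"rz":0,"jaw":0.04}]'
```

```text
t: 1.1
tool_pos: [0.3839, 0.2349, 0.2313]
ee_rot: [0.0, 0.062, 0.998, 0.0]
contact_force: [-0.2, 0.6, 0.8]
opening: 0.0397
```

```bash
python3 -m pendant '[{"tx":-0.006,"ty":-0.046,"tz":0,"rx":0,"ry":0,"rz":0,"jaw":0.04},{"tx":-0.006,"ty":-0.046,"tz":0,"rx":0,"ry":0,"rz":0,"jaw":0.04},{"tx":-0.006,"ty":-0.046,"tz":0,"rx":0,"ry":0,"rz":0,"jaw":0.04},{"tx":-0.006,"ty":-0.046,"tz":0,"rx":0,"ry":0,"rz":0,"jaw":0.04},{"tx":-0.006,"ty":-0.046,"tz":0,"rx":0,"ry":0,"rz":0,"jaw":0.04},{"tx":-0.006,"ty":-0.046,"tz":0,"rx":0,"ry":0,"rz":0,"jaw":0.04},{"tx":0,"ty":0,"tz":0.05,"rx":0,"ry":0,"rz":0,"jaw":0.04},{"tx":0,"ty":0,"tz":0.05,"rx":0,"ry":0,"rz":0,"jaw":0.04}]'
cat > st.py <<'E'
from h import *
s=bot.observe(); p=s['tool_pos']*1000
H=np.array([731.4,-79.9]); a=np.radians(-7.1)
u=np.array([np.cos(a),np.sin(a)]); l=np.array([-u[1],u[0]])
def rail(q): d=np.array(q)-H; return np.round([d@u+72,d@l],1)
print('t',s['t'],'tcp',np.round(p,1),'rail',rail(p[:2]),'F',np.round(s['contact_force'],1))
E
cat > see.py <<'E'
from st import *
import sys
c=snap('top',sys.argv[1])
o=rects(c,('orange','blue'))
if 'orange' in o: print('orange rail',rail(o['orange'][0]),'dyaw',round(o['orange'][1]+7.1,2))
cv2.imwrite('pics/z'+sys.argv[1],cv2.resize(c['img'][90:260,190:350,::-1],(560,595),interpolation=cv2.INTER_CUBIC))
E
python3 see.py a1.png
```

```text
t: 2.1
tool_pos: [0.3856, -0.0426, 0.1307]
ee_rot: [0.001, 0.063, 0.998, -0.0]
contact_force: [0.0, -0.6, -0.4]
opening: 0.0398
t 2.1 tcp [385.6 -42.6 130.7] rail [-275.8   -5.8] F [ 0.  -0.6 -0.4]
orange ctr [501.1 -51.1] size [138.6  98. ] long axis deg 8.3
blue ctr [ 717.4 -182. ] size [138.9  99.4] long axis deg -6.65
orange rail [-160.1    0.2] dyaw 15.4
```

View pics/a1.png

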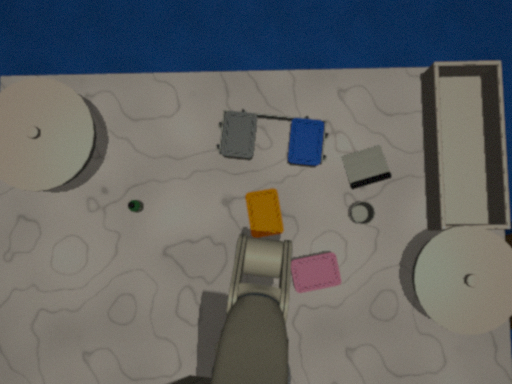

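The gripper at (265,255) is right behind the tub, whose lid is still visible at (264,213). I'll lower it next.

```bash
python3 -m pendant '[{"tx":0,"ty":0,"tz":0.04,"rx":0,"ry":0,"rz":0,"jaw":0.04},{"tx":0,"ty":0,"tz":0.04,"rx":0,"ry":0,"rz":0,"jaw":0.04},{"tx":0,"ty":0,"tz":0.032,"rx":0,"ry":0,"rz":0,"jaw":0.04},{"tx":-0.005,"ty":0,"tz":0,"rx":0,"ry":0,"rz":0,"jaw":0.04},{"tx":-0.005,"ty":0,"tz":0,"rx":0,"ry":0,"rz":0,"jaw":0.04},{"tx":-0.005,"ty":0,"tz":0,"rx":0,"ry":0,"rz":0,"jaw":0.04},{"tx":-0.005,"ty":0,"tz":0,"rx":0,"ry":0,"rz":0,"jaw":0.04},{"tx":0,"ty":0,"tz":0,"rx":0,"ry":0,"rz":0,"jaw":0.04}]'; python3 see.py a2.png
```

```text
t: 3.15
tool_pos: [0.4057, -0.0443, 0.0199]
ee_rot: [0.001, 0.062, 0.998, -0.0]
contact_force: [0.1, -0.5, 0.1]
opening: 0.04
t 3.15 tcp [405.7 -44.3  19.9] rail [-255.6   -4.9] F [ 0.1 -0.5  0.1]
orange ctr [504.6 -51.2] size [131.9  97. ] long axis deg 8.1
blue ctr [ 717.3 -182.1] size [138.4  98.9] long axis deg -6.89
orange rail [-156.6    0.5] dyaw 15.2
```

```bash
python3 -m pendant '[{"tx":-0.007,"ty":0,"tz":0,"rx":0,"ry":0,"rz":0,"jaw":0.04},{"tx":-0.007,"ty":0,"tz":0,"rx":0,"ry":0,"rz":0,"jaw":0.04},{"tx":-0.007,"ty":0,"tz":0,"rx":0,"ry":0,"rz":0,"jaw":0.04},{"tx":-0.007,"ty":0,"tz":0,"rx":0,"ry":0,"rz":0,"jaw":0.04},{"tx":-0.007,"ty":0,"tz":0,"rx":0,"ry":0,"rz":0,"jaw":0.04},{"tx":-0.007,"ty":0,"tz":0,"rx":0,"ry":0,"rz":0,"jaw":0.04},{"tx":-0.007,"ty":0,"tz":0,"rx":0,"ry":0,"rz":0,"jaw":0.04},{"tx":0,"ty":0,"tz":0,"rx":0,"ry":0,"rz":0,"jaw":0.04}]'; python3 see.py a3.png
```

```text
t: 4.2
tool_pos: [0.455, -0.0504, 0.0196]
ee_rot: [0.001, 0.062, 0.998, -0.0]
contact_force: [-0.2, 0.1, -0.6]
opening: 0.0403
t 4.2 tcp [455.  -50.4  19.6] rail [-205.9   -4.9] F [-0.2  0.1 -0.6]
orange ctr [556.5 -62.4] size [111.7  97. ] long axis deg 2.67
blue ctr [ 717.4 -182. ] size [138.4  99.5] long axis deg -6.65
orange rail [-103.7   -4.3] dyaw 9.77
```

View pics/za3.png

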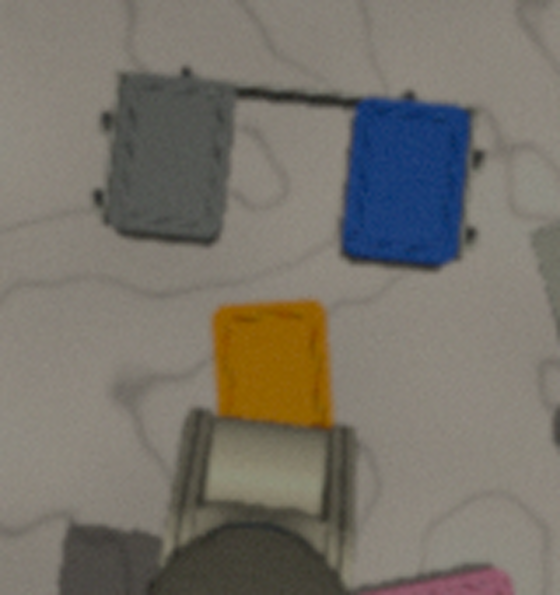

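The tub is turning as planned (15° to about 10°). The gripper hides the lid's rear, so I'll reckon the centre from the front edge and keep pushing.

```bash
cat > see.py <<'E'
from st import *
import sys
c=snap('top',sys.argv[1])
hsv=cv2.cvtColor(c['img'],cv2.COLOR_RGB2HSV)
m=cv2.inRange(hsv,np.array((8,150,80)),np.array((24,255,255)))
k=max(cv2.findContours(m,0,cv2.CHAIN_APPROX_NONE)[0],key=cv2.contourArea)[:,0,:]
P=np.array([rail(ray(c,x,y,0.068)[:2]*1000) for x,y in k])
ymid=(P[:,1].max()+P[:,1].min())/2
f=P[:,0].max()
def fit(Q):
    vx,vy,x0,y0=cv2.fitLine(Q.astype(np.float32),cv2.DIST_HUBER,0,.01,.01).ravel(); 
    return np.array([vx,vy]),np.array([x0,y0])
L=P[(P[:,1]>ymid+25)&(P[:,0]<f-28)&(P[:,0]>f-75)]; R=P[(P[:,1]<ymid-25)&(P[:,0]<f-28)&(P[:,0]>f-75)]
F=P[(abs(P[:,1]-ymid)<25)&(P[:,0]>f-25)]
dl,pl=fit(L);dr,pr=fit(R);df,pf=fit(F)
A=lambda d:np.degrees(np.arctan(d[1]/d[0]))
al,ar=A(dl),A(dr); af=-np.degrees(np.arctan(df[0]/df[1]))
a=np.radians((al+ar)/2); e=np.array([np.cos(a),np.sin(a)]);n=np.array([-e[1],e[0]])
half=((pl-pr)@n)/2; cn=((pl+pr)@n)/2; cf=pf@e+1.5-70
print('yaw L,R,front',np.round([al,ar,af],2),'width',round(2*half,1),'centre rail',np.round(cf*e+cn*n,1), 'front ctr',np.round((cf+70)*e+cn*n,1))
cv2.imwrite('pics/z'+sys.argv[1],cv2.resize(c['img'][90:260,190:350,::-1],(560,595),interpolation=cv2.INTER_CUBIC))
E
python3 -m pendant '[{"tx":-0.006,"ty":0,"tz":0,"rx":0,"ry":0,"rz":0,"jaw":0.04},{"tx":-0.006,"ty":0,"tz":0,"rx":0,"ry":0,"rz":0,"jaw":0.04},{"tx":-0.006,"ty":0,"tz":0,"rx":0,"ry":0,"rz":0,"jaw":0.04},{"tx":-0.006,"ty":0,"tz":0,"rx":0,"ry":0,"rz":0,"jaw":0.04},{"tx":-0.006,"ty":0,"tz":0,"rx":0,"ry":0,"rz":0,"jaw":0.04},{"tx":-0.006,"ty":0,"tz":0,"rx":0,"ry":0,"rz":0,"jaw":0.04},{"tx":0,"ty":0,"tz":0,"rx":0,"ry":0,"rz":0,"jaw":0.04},{"tx":0,"ty":0,"tz":0,"rx":0,"ry":0,"rz":0,"jaw":0.04}]'; python3 see.py a4.png
```

```text
t: 5.25
tool_pos: [0.4895, -0.0548, 0.0194]
ee_rot: [0.0, 0.062, 0.998, -0.0]
contact_force: [-0.7, 0.2, -0.1]
opening: 0.0399
t 5.25 tcp [489.5 -54.8  19.4] rail [-171.1   -4.9] F [-0.7  0.2 -0.1]
yaw L,R,front [6.12 5.92 6.  ] width 93.9 centre rail [-87.1 -15.3] front ctr [-17.5  -8. ]
```

View pics/za4.png

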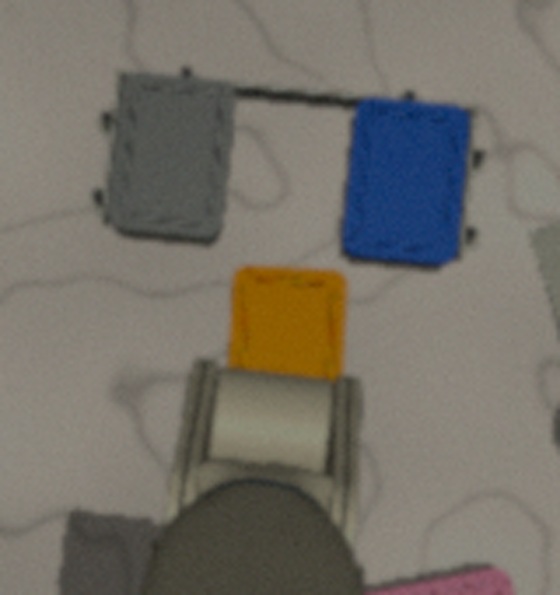

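Now yaw is +6° to the rail, the centre is 15 mm right of the slot's middle, and the front edge is about 18 mm short of the entrance. I'll back off, shut the fingers and go round to the tub's right side. A push left slightly behind the centre should shift it and square it.

```bash
python3 -m pendant '[{"tx":0.025,"ty":0,"tz":0,"rx":0,"ry":0,"rz":0,"jaw":0.04},{"tx":0,"ty":-0.034,"tz":0,"rx":0,"ry":0,"rz":0,"jaw":0},{"tx":0,"ty":-0.034,"tz":0,"rx":0,"ry":0,"rz":0,"jaw":0},{"tx":0,"ty":-0.034,"tz":0,"rx":0,"ry":0,"rz":0,"jaw":0},{"tx":-0.035,"ty":0,"tz":0,"rx":0,"ry":0,"rz":0,"jaw":0},{"tx":-0.035,"ty":0,"tz":0,"rx":0,"ry":0,"rz":0,"jaw":0},{"tx":-0.033,"ty":0,"tz":0,"rx":0,"ry":0,"rz":0,"jaw":0},{"tx":0,"ty":0,"tz":0,"rx":0,"ry":0,"rz":0,"jaw":0}]'; python3 see.py a5.png
```

```text
t: 6.3
tool_pos: [0.5574, -0.1664, 0.0199]
ee_rot: [0.002, 0.062, 0.998, -0.001]
contact_force: [-0.6, 0.7, -0.7]
opening: -0.0001
t 6.3 tcp [ 557.4 -166.4   19.9] rail [ -90.  -107.3] F [-0.6  0.7 -0.7]
yaw L,R,front [  6.12 -13.96   6.08] width 84.3 centre rail [-85.7  -7.4] front ctr [-15.9 -12.2]
```

View pics/za5.png

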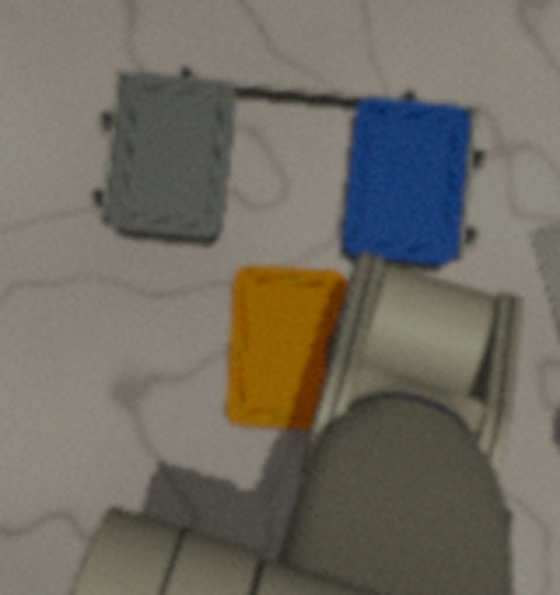

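The gripper is on the tub's right at (430,330), and the lid's left edge (u≈232) stays visible for tracking. Next I'll push left, stopping short of full travel to check.

```bash
python3 -m pendant '[{"tx":0.003,"ty":0.010,"tz":0,"rx":0,"ry":0,"rz":0,"jaw":0},{"tx":0,"ty":0.008,"tz":0,"rx":0,"ry":0,"rz":0,"jaw":0},{"tx":0,"ty":0.004,"tz":0,"rx":0,"ry":0,"rz":0,"jaw":0},{"tx":0,"ty":0.004,"tz":0,"rx":0,"ry":0,"rz":0,"jaw":0},{"tx":0,"ty":0.004,"tz":0,"rx":0,"ry":0,"rz":0,"jaw":0},{"tx":0,"ty":0.003,"tz":0,"rx":0,"ry":0,"rz":0,"jaw":0},{"tx":0,"ty":0.002,"tz":0,"rx":0,"ry":0,"rz":0,"jaw":0},{"tx":0,"ty":0,"tz":0,"rx":0,"ry":0,"rz":0,"jaw":0}]'
cat >> see.py <<'E'
# from left side + front only
a=np.radians(al); e=np.array([np.cos(a),np.sin(a)]);n=np.array([-e[1],e[0]])
print('left-based centre',np.round((pf@e+1.5-70)*e+(pl@n-47.5)*n,1),'yaw',round(al,2),round(af,2))
E
python3 see.py a6.png
```

```text
t: 7.35
tool_pos: [0.5545, -0.1302, 0.0195]
ee_rot: [-0.0, 0.062, 0.998, -0.0]
contact_force: [-1.7, -4.6, 2.3]
opening: -0.0001
t 7.35 tcp [ 554.5 -130.2   19.5] rail [-97.3 -71.8] F [-1.7 -4.6  2.3]
yaw L,R,front [ 0.83 -5.14  0.04] width 68.1 centre rail [-85.   23.5] front ctr [-15.   20.8]
left-based centre [-85.   9.] yaw 0.83 0.04
```

View pics/za6.png

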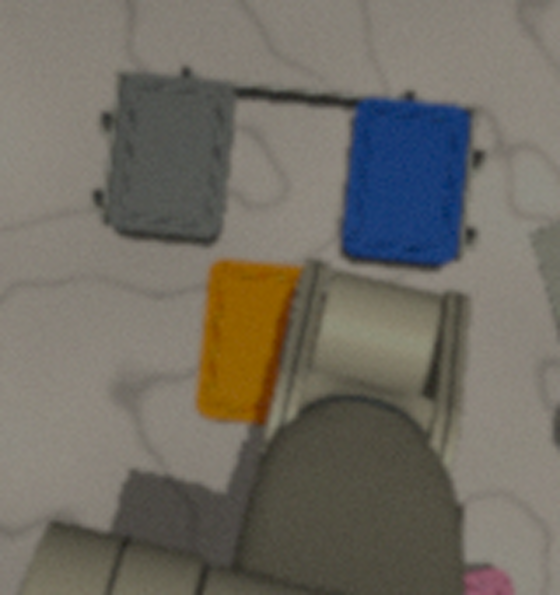

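The closed fingers turned out wider where they touch (about 31 mm from the TCP line), so the tub went too far. It's square (about 0.4°) but 9 mm left of the middle. I'll go round behind it to the left side and push it back.

```bash
python3 -m pendant '[{"tx":0,"ty":-0.014,"tz":0,"rx":0,"ry":0,"rz":0,"jaw":0},{"tx":0.052,"ty":-0.008,"tz":0,"rx":0,"ry":0,"rz":0,"jaw":0},{"tx":0.055,"ty":0,"tz":0,"rx":0,"ry":0,"rz":0,"jaw":0},{"tx":0,"ty":0,"tz":0,"rx":0,"ry":0,"rz":0,"jaw":0},{"tx":0,"ty":0.052,"tz":0,"rx":0,"ry":0,"rz":0,"jaw":0},{"tx":0,"ty":0.052,"tz":0,"rx":0,"ry":0,"rz":0,"jaw":0},{"tx":0,"ty":0.052,"tz":0,"rx":0,"ry":0,"rz":0,"jaw":0},{"tx":0,"ty":0.052,"tz":0,"rx":0,"ry":0,"rz":0,"jaw":0}]'
python3 see.py a7.png
```

```text
t: 8.4
tool_pos: [0.4734, 0.069, 0.0194]
ee_rot: [0.001, 0.062, 0.998, 0.0]
contact_force: [0.6, -0.4, 0.4]
opening: 0.0001
t 8.4 tcp [473.4  69.   19.4] rail [-202.4  115.9] F [ 0.6 -0.4  0.4]
yaw L,R,front [0.83 0.43 1.2 ] width 94.4 centre rail [-85.    9.3] front ctr [-15.   10.1]
left-based centre [-85.   9.] yaw 0.83 1.2
```

View pics/za7.png

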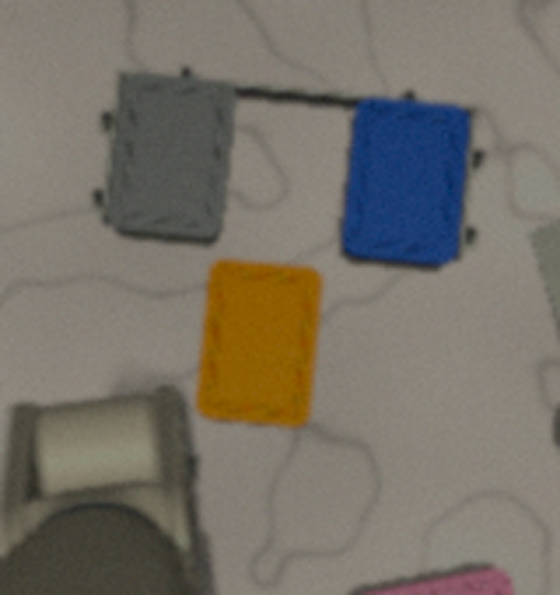

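The tub is in full view now: centre y'=+9.3 mm, yaw +0.6°. Next I'll push it right from its left side, abreast of its centre.

```bash
python3 -m pendant '[{"tx":-0.057,"ty":0,"tz":0,"rx":0,"ry":0,"rz":0,"jaw":0},{"tx":-0.057,"ty":0,"tz":0,"rx":0,"ry":0,"rz":0,"jaw":0},{"tx":0,"ty":-0.012,"tz":0,"rx":0,"ry":0,"rz":0,"jaw":0},{"tx":0,"ty":-0.010,"tz":0,"rx":0,"ry":0,"rz":0,"jaw":0},{"tx":0,"ty":-0.004,"tz":0,"rx":0,"ry":0,"rz":0,"jaw":0},{"tx":0,"ty":-0.003,"tz":0,"rx":0,"ry":0,"rz":0,"jaw":0},{"tx":0,"ty":-0.003,"tz":0,"rx":0,"ry":0,"rz":0,"jaw":0},{"tx":0,"ty":0,"tz":0,"rx":0,"ry":0,"rz":0,"jaw":0}]'
python3 see.py a8.png
```

```text
t: 9.45
tool_pos: [0.5802, 0.0216, 0.0194]
ee_rot: [-0.001, 0.062, 0.998, 0.0]
contact_force: [-1.4, 3.0, 2.0]
opening: 0.0004
t 9.45 tcp [580.2  21.6  19.4] rail [-90.6  82. ] F [-1.4  3.   2. ]
yaw L,R,front [6.16 3.5  1.18] width 66.4 centre rail [-84.8 -16.1] front ctr [-15.1 -10.2]
left-based centre [-83.3 -30.8] yaw 6.16 1.18
```

View pics/za8.png

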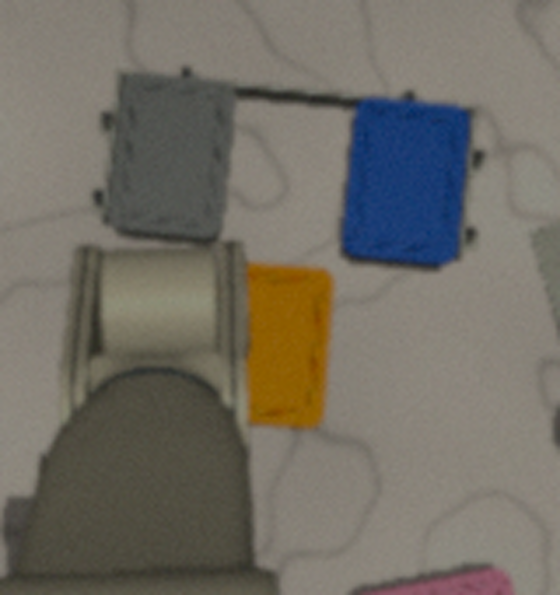

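```bash
python3 -m pendant '[{"tx":0,"ty":0.012,"tz":0,"rx":0,"ry":0,"rz":0,"jaw":0},{"tx":0.005,"ty":0.02,"tz":0,"rx":0,"ry":0,"rz":0,"jaw":0},{"tx":0.05,"ty":0,"tz":0,"rx":0,"ry":0,"rz":0,"jaw":0},{"tx":0.05,"ty":0,"tz":0,"rx":0,"ry":0,"rz":0,"jaw":0},{"tx":0,"ty":0,"tz":0,"rx":0,"ry":0,"rz":0,"jaw":0},{"tx":0,"ty":0,"tz":0,"rx":0,"ry":0,"rz":0,"jaw":0.04},{"tx":0,"ty":0,"tz":0,"rx":0,"ry":0,"rz":0,"jaw":0.04},{"tx":0,"ty":0,"tz":0,"rx":0,"ry":0,"rz":0,"jaw":0.04}]'
python3 see.py a9.png; python3 -c "
from h import *
c=dict(np.load('pics/a9.npz'));grey(c);rects(c,('blue',))"
```

```text
t: 10.5
tool_pos: [0.482, 0.0663, 0.0194]
ee_rot: [0.0, 0.062, 0.998, 0.0]
contact_force: [1.4, -0.5, -0.2]
opening: 0.0399
t 10.5 tcp [482.   66.3  19.4] rail [-193.5  114.3] F [ 1.4 -0.5 -0.2]
yaw L,R,front [6.18 3.82 6.09] width 94.4 centre rail [-85.3  -2.8] front ctr [-15.6   3.3]
left-based centre [-85.3  -3.5] yaw 6.18 6.09
grey ((742.7044677734375, 23.303348541259766), (98.99358367919922, 141.86492919921875), 83.09149169921875)
blue ctr [ 717.5 -182.1] size [138.7  99.2] long axis deg -7.07
```

View pics/za9.png

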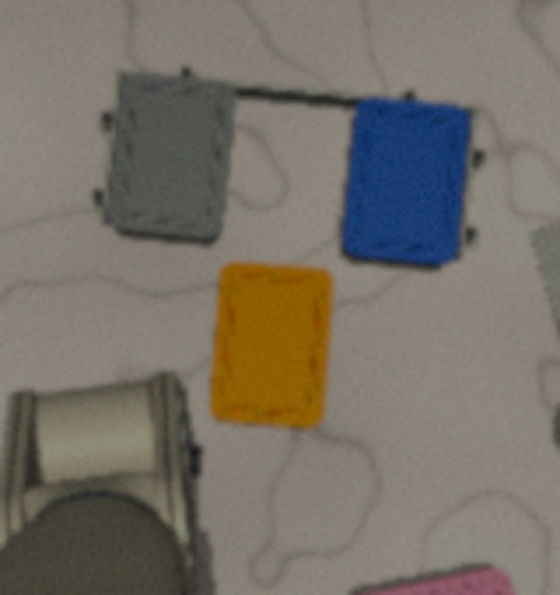

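The tub is at yaw of about +5°, centre y'=-2.8 mm and front centre +3.3 mm. So the rear needs a small tap to the left, of about 6 mm. I'll go round to the right rear corner.

```bash
python3 -m pendant '[{"tx":0.012,"ty":-0.02,"tz":0,"rx":0,"ry":0,"rz":0,"jaw":0},{"tx":0,"ty":-0.055,"tz":0,"rx":0,"ry":0,"rz":0,"jaw":0},{"tx":0,"ty":-0.055,"tz":0,"rx":0,"ry":0,"rz":0,"jaw":0},{"tx":0,"ty":-0.055,"tz":0,"rx":0,"ry":0,"rz":0,"jaw":0},{"tx":0,"ty":-0.039,"tz":0,"rx":0,"ry":0,"rz":0,"jaw":0},{"tx":0,"ty":0,"tz":0,"rx":0,"ry":0,"rz":0,"jaw":0},{"tx":-0.041,"ty":0,"tz":0,"rx":0,"ry":0,"rz":0,"jaw":0},{"tx":-0.041,"ty":0,"tz":0,"rx":0,"ry":0,"rz":0,"jaw":0}]'
python3 see.py a10.png;  python3 -c "
from h import *
c=dict(np.load('pics/a10.npz'));rects(c,('orange',));rects(dict(np.load('pics/a9.npz')),('orange',))"
```

```text
t: 11.55
tool_pos: [0.5225, -0.1645, 0.0192]
ee_rot: [-0.001, 0.062, 0.998, 0.0]
contact_force: [-0.2, -0.2, 0.3]
opening: -0.0002
t 11.55 tcp [ 522.5 -164.5   19.2] rail [-124.9 -109.8] F [-0.2 -0.2  0.3]
yaw L,R,front [6.18 4.51 6.02] width 94.4 centre rail [-85.3  -2.9] front ctr [-15.6   3.6]
left-based centre [-85.3  -3.6] yaw 6.18 6.02
orange ctr [576.2 -62.8] size [138.1  98.9] long axis deg -5.64
orange ctr [576.3 -62.1] size [137.9  97.5] long axis deg -5.64
```

View pics/za10.png

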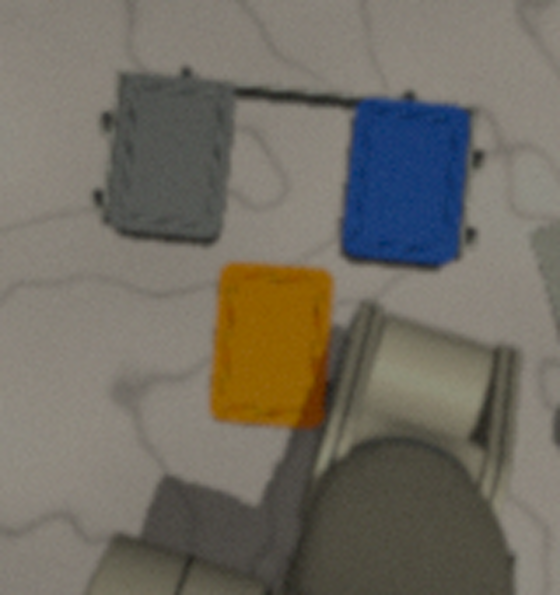

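The minAreaRect yaw (+1.5°) disagrees with my short line fits (+6°), which are quantised by whole pixels. I'll settle it with mask moments and sub-pixel edges.

```bash
cat > mom.py <<'E'
from st import *
import sys
def mom(f):
    c=dict(np.load('pics/'+f))
    hsv=cv2.cvtColor(cv2.resize(c['img'],None,fx=8,fy=8,interpolation=cv2.INTER_CUBIC),cv2.COLOR_RGB2HSV)
    for name,lo,hi in (('orange',(5,125,30),(26,255,255)),('blue',(105,110,50),(130,255,255))):
        m=cv2.inRange(hsv,np.array(lo),np.array(hi)); 
        if name=='blue': m[:100*8]=0
        k=max(cv2.findContours(m,0,cv2.CHAIN_APPROX_NONE)[0],key=cv2.contourArea)[:,0,:]
        P=np.array([rail(ray(c,(x+.5)/8-.5,(y+.5)/8-.5,0.068)[:2]*1000) for x,y in k])
        M=cv2.moments(P.astype(np.float32).reshape(-1,1,2))
        yaw=np.degrees(.5*np.arctan2(2*M['mu11'],M['mu20']-M['mu02']))
        cx,cy=M['m10']/M['m00'],M['m01']/M['m00']
        r=cv2.minAreaRect(P.astype(np.float32))
        # edges by medians in slabs
        mid=lambda x:(P[(abs(P[:,0]-cx-x)<6)&(P[:,1]>cy),1].mean(),P[(abs(P[:,0]-cx-x)<6)&(P[:,1]<cy),1].mean())
        print(f,name,'yaw',round(yaw,2),'c',np.round([cx,cy],1),'rect',np.round(r[1],1),round(r[2],1),'x range',P[:,0].min().round(1),P[:,0].max().round(1),'L/R at +40',np.round(mid(40),1),'at -40',np.round(mid(-40),1))
for f in sys.argv[1:]: mom(f)
E
python3 mom.py a7.npz a9.npz a10.npz
```

```text
t 11.6 tcp [ 529.5 -165.9   20.3] rail [-117.7 -110.3] F [ 5.7 -2.3  0.5]
a7.npz orange yaw 0.83 c [-83.8   8.9] rect [140.  100.1] 0.6 x range -154.1 -13.5 L/R at +40 [ 58.7 -39.6] at -40 [ 57.8 -41. ]
a7.npz blue yaw -0.31 c [  70.1 -103.1] rect [143.3 100.4] 0.3 x range -1.1 142.3 L/R at +40 [ -53.5 -152.8] at -40 [ -53.7 -152.7]
a9.npz orange yaw 1.91 c [-84.3  -1.8] rect [140.7  99.9] 1.8 x range -154.8 -13.6 L/R at +40 [ 48.9 -49.8] at -40 [ 46.6 -52.1]
a9.npz blue yaw -0.37 c [  70.1 -103.1] rect [143.3 100.5] 0.3 x range -1.0 142.4 L/R at +40 [ -53.7 -152.8] at -40 [ -53.6 -152.7]
a10.npz orange yaw 3.15 c [-84.6  -2.3] rect [141.3 101.6] 1.9 x range -154.8 -13.7 L/R at +40 [ 49.1 -49.8] at -40 [ 46.5 -53.6]
a10.npz blue yaw -0.3 c [  70.1 -103.1] rect [143.4 100.2] 0.1 x range -1.0 142.4 L/R at +40 [ -53.7 -152.8] at -40 [ -53.6 -152.7]
```

The sub-pixel moments give yaw +1.8° and centre y'=-1.8 mm, so the front centre is within 0.5 mm of the slot's middle. The tap isn't needed. I'll go back behind, open the fingers to 40 mm and push in.

```bash
python3 -m pendant '[{"tx":0.04,"ty":0,"tz":0,"rx":0,"ry":0,"rz":0,"jaw":0},{"tx":0.04,"ty":0,"tz":0,"rx":0,"ry":0,"rz":0,"jaw":0},{"tx":0,"ty":0,"tz":0,"rx":0,"ry":0,"rz":0,"jaw":0},{"tx":0,"ty":0.054,"tz":0,"rx":0,"ry":0,"rz":0,"jaw":0.04},{"tx":0,"ty":0.054,"tz":0,"rx":0,"ry":0,"rz":0,"jaw":0.04},{"tx":0,"ty":0,"tz":0,"rx":0,"ry":0,"rz":0,"jaw":0.04},{"tx":-0.01,"ty":0,"tz":0,"rx":0,"ry":0,"rz":0,"jaw":0.04},{"tx":-0.008,"ty":0,"tz":0,"rx":0,"ry":0,"rz":0,"jaw":0.04}]'
python3 see.py a11.png; python3 mom.py a11.npz
```

```text
t: 12.6
tool_pos: [0.4759, -0.0509, 0.0194]
ee_rot: [0.001, 0.062, 0.998, -0.0]
contact_force: [0.4, 0.5, -0.7]
opening: 0.0398
t 12.6 tcp [475.9 -50.9  19.4] rail [-185.2   -2.8] F [ 0.4  0.5 -0.7]
yaw L,R,front [-0.21  2.2   6.09] width 94.8 centre rail [-85.3  -1.1] front ctr [-15.3   0.1]
left-based centre [-85.3  -0.9] yaw -0.21 6.09
t 12.65 tcp [477.2 -51.2  19.6] rail [-183.8   -3. ] F [1.4 0.4 0.3]
a11.npz orange yaw 4.14 c [-71.4  -1.5] rect [114.8  99.8] 1.8 x range -129.3 -13.6 L/R at +40 [ 49.1 -49.5] at -40 [ 46.8 -52.1]
a11.npz blue yaw -0.43 c [  70.1 -103.1] rect [143.4 100.2] 0.1 x range -0.9 142.5 L/R at +40 [ -53.5 -152.8] at -40 [ -53.7 -152.7]
```

```bash
python3 -m pendant '[{"tx":-0.008,"ty":0,"tz":0,"rx":0,"ry":0,"rz":0,"jaw":0.04},{"tx":-0.006,"ty":0,"tz":0,"rx":0,"ry":0,"rz":0,"jaw":0.04},{"tx":-0.006,"ty":0,"tz":0,"rx":0,"ry":0,"rz":0,"jaw":0.04},{"tx":-0.006,"ty":0,"tz":0,"rx":0,"ry":0,"rz":0,"jaw":0.04},{"tx":-0.006,"ty":0,"tz":0,"rx":0,"ry":0,"rz":0,"jaw":0.04},{"tx":-0.006,"ty":0,"tz":0,"rx":0,"ry":0,"rz":0,"jaw":0.04},{"tx":0,"ty":0,"tz":0,"rx":0,"ry":0,"rz":0,"jaw":0.04},{"tx":0,"ty":0,"tz":0,"rx":0,"ry":0,"rz":0,"jaw":0.04}]'
python3 see.py a12.png; python3 mom.py a12.npz
```

```text
t: 13.65
tool_pos: [0.5117, -0.0544, 0.0191]
ee_rot: [-0.001, 0.062, 0.998, 0.0]
contact_force: [-4.3, 0.9, -0.8]
opening: 0.0402
t 13.65 tcp [511.7 -54.4  19.1] rail [-149.1   -1.9] F [-4.3  0.9 -0.8]
yaw L,R,front [ 0.34 -0.93 -1.14] width 94.1 centre rail [-65.9  -2.6] front ctr [ 4.1 -2.9]
left-based centre [-65.9  -3.1] yaw 0.34 -1.14
t 13.7 tcp [511.7 -54.5  19.1] rail [-149.1   -1.9] F [-1.9 -0.1 -2.1]
a12.npz orange yaw -89.67 c [-39.2  -2.6] rect [99.9 87.4] 89.9 x range -82.5 4.9 L/R at +40 [ 22.9 -28.3] at -40 [ 25.4 -30.2]
a12.npz blue yaw -0.4 c [  70.1 -103.1] rect [143.3 100.4] 0.2 x range -1.0 142.4 L/R at +40 [ -53.7 -152.9] at -40 [ -53.6 -152.6]
```

View pics/za12.png

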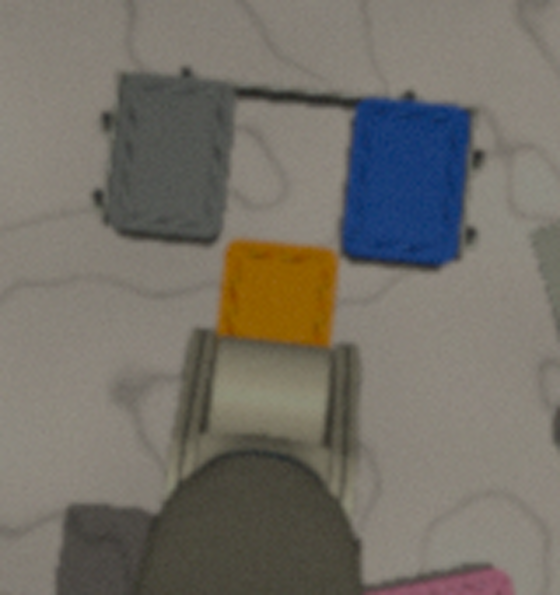

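The tub is square (under 0.4°) and its front is at the mouth of the slot. It sits 2.6 mm right of the middle, so it clears blue by about 1 mm. I'll push on with a slight leftward drift.

```bash
python3 -m pendant '[{"tx":-0.005,"ty":0.0005,"tz":0,"rx":0,"ry":0,"rz":0,"jaw":0.04},{"tx":-0.005,"ty":0.0005,"tz":0,"rx":0,"ry":0,"rz":0,"jaw":0.04},{"tx":-0.005,"ty":0.0005,"tz":0,"rx":0,"ry":0,"rz":0,"jaw":0.04},{"tx":-0.005,"ty":0.0005,"tz":0,"rx":0,"ry":0,"rz":0,"jaw":0.04},{"tx":-0.005,"ty":0.0005,"tz":0,"rx":0,"ry":0,"rz":0,"jaw":0.04},{"tx":-0.005,"ty":0,"tz":0,"rx":0,"ry":0,"rz":0,"jaw":0.04},{"tx":-0.005,"ty":0,"tz":0,"rx":0,"ry":0,"rz":0,"jaw":0.04},{"tx":0,"ty":0,"tz":0,"rx":0,"ry":0,"rz":0,"jaw":0.04}]'
python3 see.py a13.png; python3 mom.py a13.npz
```

```text
t: 14.7
tool_pos: [0.5486, -0.0565, 0.0196]
ee_rot: [0.001, 0.062, 0.998, -0.0]
contact_force: [-0.8, 0.5, -0.1]
opening: 0.0401
t 14.7 tcp [548.6 -56.5  19.6] rail [-112.3    0.6] F [-0.8  0.5 -0.1]
yaw L,R,front [ 0.87 -1.15 -0.24] width 94.8 centre rail [-29.    0.3] front ctr [41.   0.1]
left-based centre [-29.1  -0.1] yaw 0.87 -0.24
t 14.75 tcp [548.6 -56.5  19.7] rail [-112.3    0.6] F [-0.5  0.5 -0.4]
a13.npz orange yaw -89.26 c [1. 0.] rect [ 81.8 102.3] 0.5 x range -40.1 41.8 L/R at +40 [ 23.8 -24. ] at -40 [ 27.8 -26.2]
a13.npz blue yaw -0.22 c [  70.2 -103.1] rect [143.4 100.2] 0.1 x range -1.0 142.5 L/R at +40 [ -53.7 -152.9] at -40 [ -54.1 -152.6]
```

View pics/za13.png

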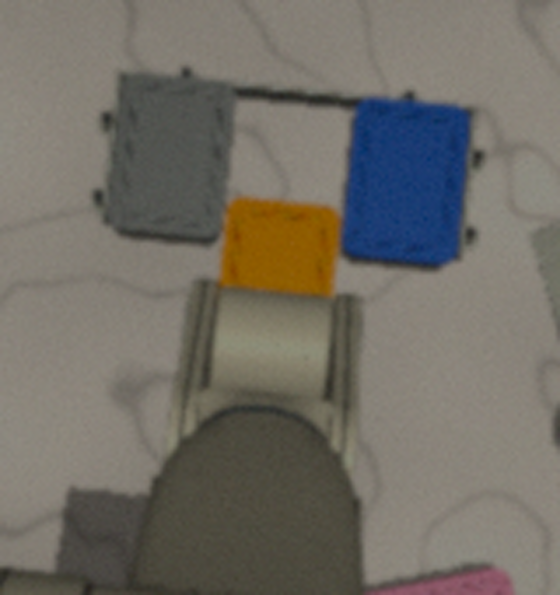

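It's centred (y'≈0), square, and 41 mm into the slot with no wall contact. I'll keep going straight.

```bash
python3 -m pendant '[{"tx":-0.007,"ty":0,"tz":0,"rx":0,"ry":0,"rz":0,"jaw":0.04},{"tx":-0.007,"ty":0,"tz":0,"rx":0,"ry":0,"rz":0,"jaw":0.04},{"tx":-0.007,"ty":0,"tz":0,"rx":0,"ry":0,"rz":0,"jaw":0.04},{"tx":-0.007,"ty":0,"tz":0,"rx":0,"ry":0,"rz":0,"jaw":0.04},{"tx":-0.007,"ty":0,"tz":0,"rx":0,"ry":0,"rz":0,"jaw":0.04},{"tx":-0.007,"ty":0,"tz":0,"rx":0,"ry":0,"rz":0,"jaw":0.04},{"tx":-0.007,"ty":0,"tz":0,"rx":0,"ry":0,"rz":0,"jaw":0.04},{"tx":0,"ty":0,"tz":0,"rx":0,"ry":0,"rz":0,"jaw":0.04}]'
python3 see.py a14.png; python3 mom.py a14.npz
```

```text
t: 15.75
tool_pos: [0.5965, -0.0625, 0.0195]
ee_rot: [0.0, 0.062, 0.998, -0.0]
contact_force: [-0.8, 0.4, -1.3]
opening: 0.04
t 15.75 tcp [596.5 -62.5  19.5] rail [-64.1   0.6] F [-0.8  0.4 -1.3]
yaw L,R,front [ 7.53 -8.56  0.54] width 92.8 centre rail [18.9 -0.2] front ctr [88.9 -0.8]
left-based centre [18.7 -4.7] yaw 7.53 0.54
t 15.8 tcp [596.5 -62.5  19.5] rail [-64.1   0.6] F [-0.2  0.7 -1.1]
a14.npz orange yaw -89.41 c [54.5  0.2] rect [ 71.  101.9] 0.9 x range 18.7 90.2 L/R at +40 [ 19.6 -20.1] at -40 [ 25.2 -16.1]
a14.npz blue yaw 6.9 c [  72.7 -104.8] rect [143.5 100.2] 0.8 x range -0.9 142.4 L/R at +40 [ -53.7 -152.9] at -40 [ -55.7 -152.6]
```

View pics/za14.png

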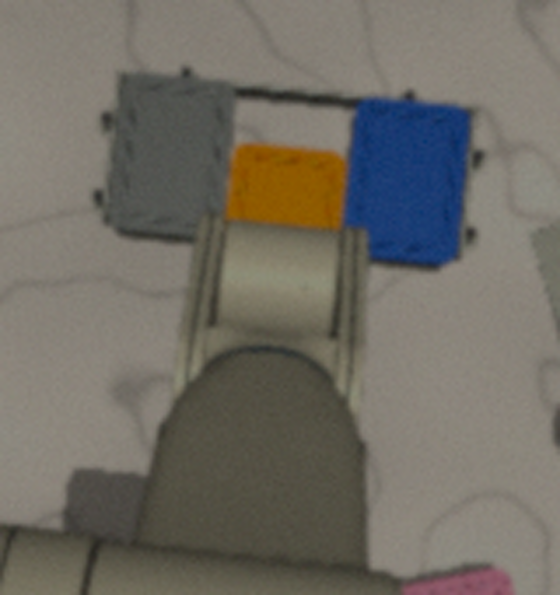

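Front at about 90 mm, still centred and square, so about 51 mm remains. I'll do 44 mm now, then creep until it touches.

```bash
python3 -m pendant '[{"tx":-0.008,"ty":0,"tz":0,"rx":0,"ry":0,"rz":0,"jaw":0.04},{"tx":-0.008,"ty":0,"tz":0,"rx":0,"ry":0,"rz":0,"jaw":0.04},{"tx":-0.008,"ty":0,"tz":0,"rx":0,"ry":0,"rz":0,"jaw":0.04},{"tx":-0.008,"ty":0,"tz":0,"rx":0,"ry":0,"rz":0,"jaw":0.04},{"tx":-0.006,"ty":0,"tz":0,"rx":0,"ry":0,"rz":0,"jaw":0.04},{"tx":-0.004,"ty":0,"tz":0,"rx":0,"ry":0,"rz":0,"jaw":0.04},{"tx":-0.002,"ty":0,"tz":0,"rx":0,"ry":0,"rz":0,"jaw":0.04},{"tx":0,"ty":0,"tz":0,"rx":0,"ry":0,"rz":0,"jaw":0.04}]'
python3 see.py a15.png; python3 mom.py a15.npz
```

```text
t: 16.8
tool_pos: [0.64, -0.0679, 0.0194]
ee_rot: [0.0, 0.062, 0.998, -0.0]
contact_force: [-2.0, 1.0, -1.4]
opening: 0.04
t 16.8 tcp [640.  -67.9  19.4] rail [-20.2   0.6] F [-2.   1.  -1.4]
yaw L,R,front [ 14.35 -23.51   1.14] width 90.8 centre rail [65.7  2.7] front ctr [135.4  -2.9]
left-based centre [64.8 -8.5] yaw 14.35 1.14
t 16.85 tcp [640.  -67.9  19.5] rail [-20.2   0.6] F [-2.5  0.2 -1.4]
a15.npz orange yaw -89.61 c [1.044e+02 1.000e-01] rect [ 64.5 101.8] 0.8 x range 71.9 136.8 L/R at +40 [nan nan] at -40 [nan nan]
a15.npz blue yaw 11.88 c [  75.2 -109.2] rect [144.5  99.8] 1.3 x range -1.2 142.7 L/R at +40 [ -54.1 -152.9] at -40 [ -79.1 -152.8]mom.py:16: RuntimeWarning: Mean of empty slice.
  mid=lambda x:(P[(abs(P[:,0]-cx-x)<6)&(P[:,1]>cy),1].mean(),P[(abs(P[:,0]-cx-x)<6)&(P[:,1]<cy),1].mean())
  ret = ret.dtype.type(ret / rcount)
```

```bash
python3 -m pendant '[{"tx":-0.001,"ty":0,"tz":0,"rx":0,"ry":0,"rz":0,"jaw":0.04},{"tx":-0.001,"ty":0,"tz":0,"rx":0,"ry":0,"rz":0,"jaw":0.04},{"tx":-0.001,"ty":0,"tz":0,"rx":0,"ry":0,"rz":0,"jaw":0.04},{"tx":-0.001,"ty":0,"tz":0,"rx":0,"ry":0,"rz":0,"jaw":0.04},{"tx":0,"ty":0,"tz":0,"rx":0,"ry":0,"rz":0,"jaw":0.04},{"tx":0,"ty":0,"tz":0,"rx":0,"ry":0,"rz":0,"jaw":0.04},{"tx":0,"ty":0,"tz":0,"rx":0,"ry":0,"rz":0,"jaw":0.04},{"tx":0,"ty":0,"tz":0,"rx":0,"ry":0,"rz":0,"jaw":0.04}]'
python3 st.py
```

```text
t: 17.85
tool_pos: [0.6431, -0.0683, 0.0194]
ee_rot: [-0.0, 0.062, 0.998, 0.0]
contact_force: [-5.9, 0.6, 0.9]
opening: 0.0397
t 17.85 tcp [643.1 -68.3  19.4] rail [-17.1   0.6] F [-5.9  0.6  0.9]
```

```bash
python3 -m pendant '[{"tx":-0.001,"ty":0,"tz":0,"rx":0,"ry":0,"rz":0,"jaw":0.04},{"tx":0,"ty":0,"tz":0,"rx":0,"ry":0,"rz":0,"jaw":0.04},{"tx":-0.001,"ty":0,"tz":0,"rx":0,"ry":0,"rz":0,"jaw":0.04},{"tx":0,"ty":0,"tz":0,"rx":0,"ry":0,"rz":0,"jaw":0.04},{"tx":0,"ty":0,"tz":0,"rx":0,"ry":0,"rz":0,"jaw":0.04},{"tx":0,"ty":0,"tz":0,"rx":0,"ry":0,"rz":0,"jaw":0.04},{"tx":0,"ty":0,"tz":0,"rx":0,"ry":0,"rz":0,"jaw":0.04},{"tx":0,"ty":0,"tz":0,"rx":0,"ry":0,"rz":0,"jaw":0.04}]'
python3 st.py
```

```text
t: 18.85
tool_pos: [0.6453, -0.0685, 0.0194]
ee_rot: [-0.0, 0.062, 0.998, 0.0]
contact_force: [-4.5, 1.0, 1.5]
opening: 0.04
t 18.85 tcp [645.3 -68.5  19.4] rail [-14.9   0.6] F [-4.5  1.   1.5]
```

```bash
python3 -m pendant '[{"tx":-0.001,"ty":0,"tz":0,"rx":0,"ry":0,"rz":0,"jaw":0.04},{"tx":0,"ty":0,"tz":0,"rx":0,"ry":0,"rz":0,"jaw":0.04},{"tx":-0.001,"ty":0,"tz":0,"rx":0,"ry":0,"rz":0,"jaw":0.04},{"tx":0,"ty":0,"tz":0,"rx":0,"ry":0,"rz":0,"jaw":0.04},{"tx":0,"ty":0,"tz":0,"rx":0,"ry":0,"rz":0,"jaw":0.04},{"tx":0,"ty":0,"tz":0,"rx":0,"ry":0,"rz":0,"jaw":0.04},{"tx":0,"ty":0,"tz":0,"rx":0,"ry":0,"rz":0,"jaw":0.04},{"tx":0,"ty":0,"tz":0,"rx":0,"ry":0,"rz":0,"jaw":0.04}]'
python3 see.py a16.png;python3 mom.py a16.npz 2>/dev/null
```

```text
t: 19.85
tool_pos: [0.6473, -0.0688, 0.0194]
ee_rot: [-0.0, 0.062, 0.998, 0.0]
contact_force: [-6.1, 0.8, 2.6]
opening: 0.0402
t 19.85 tcp [647.3 -68.8  19.4] rail [-12.9   0.6] F [-6.1  0.8  2.6]
yaw L,R,front [ 32.19 -32.43  -0.19] width 88.3 centre rail [70.9  0.2] front ctr [1.409e+02 1.000e-01]
left-based centre [ 73.8 -24.6] yaw 32.19 -0.19
t 19.9 tcp [647.2 -68.8  19.4] rail [-12.9   0.6] F [-5.7  1.   2.1]
a16.npz orange yaw -89.3 c [111.7   0.2] rect [ 60.2 102.7] 1.2 x range 80.8 141.6 L/R at +40 [nan nan] at -40 [nan nan]
a16.npz blue yaw 11.32 c [  75.1 -110.2] rect [143.7  99.5] 0.3 x range -0.9 142.8 L/R at +40 [ -54.2 -152.8] at -40 [ -79.2 -152.7]
```

```bash
python3 -m pendant '[{"tx":-0.001,"ty":0,"tz":0,"rx":0,"ry":0,"rz":0,"jaw":0.04},{"tx":0,"ty":0,"tz":0,"rx":0,"ry":0,"rz":0,"jaw":0.04},{"tx":-0.0005,"ty":0,"tz":0,"rx":0,"ry":0,"rz":0,"jaw":0.04},{"tx":0,"ty":0,"tz":0,"rx":0,"ry":0,"rz":0,"jaw":0.04},{"tx":0,"ty":0,"tz":0,"rx":0,"ry":0,"rz":0,"jaw":0.04},{"tx":0,"ty":0,"tz":0,"rx":0,"ry":0,"rz":0,"jaw":0.04},{"tx":0,"ty":0,"tz":0,"rx":0,"ry":0,"rz":0,"jaw":0.04},{"tx":0,"ty":0,"tz":0,"rx":0,"ry":0,"rz":0,"jaw":0.04}]'
python3 st.py
```

```text
t: 20.9
tool_pos: [0.6484, -0.0689, 0.0194]
ee_rot: [-0.001, 0.062, 0.998, 0.0]
contact_force: [-6.0, 1.1, 2.0]
opening: 0.0402
t 20.9 tcp [648.4 -68.9  19.4] rail [-11.7   0.6] F [-6.   1.1  2. ]
```

```bash
python3 -m pendant '[{"tx":-0.001,"ty":0,"tz":0,"rx":0,"ry":0,"rz":0,"jaw":0.04},{"tx":0,"ty":0,"tz":0,"rx":0,"ry":0,"rz":0,"jaw":0.04},{"tx":-0.0005,"ty":0,"tz":0,"rx":0,"ry":0,"rz":0,"jaw":0.04},{"tx":0,"ty":0,"tz":0,"rx":0,"ry":0,"rz":0,"jaw":0.04},{"tx":0,"ty":0,"tz":0,"rx":0,"ry":0,"rz":0,"jaw":0.04},{"tx":0,"ty":0,"tz":0,"rx":0,"ry":0,"rz":0,"jaw":0.04},{"tx":0,"ty":0,"tz":0,"rx":0,"ry":0,"rz":0,"jaw":0.04},{"tx":0,"ty":0,"tz":0,"rx":0,"ry":0,"rz":0,"jaw":0.04}]'
python3 st.py
```

```text
t: 21.9
tool_pos: [0.6483, -0.0689, 0.0191]
ee_rot: [-0.002, 0.062, 0.998, 0.0]
contact_force: [-11.7, 1.6, 4.6]
opening: 0.04
t 21.9 tcp [648.3 -68.9  19.1] rail [-11.8   0.6] F [-11.7   1.6   4.6]
```

The TCP has stopped and the force has doubled to 12 N, so the tub is against the bar. I'll back off and raise the gripper for a last look.

```bash
python3 -m pendant '[{"tx":0.008,"ty":0,"tz":0,"rx":0,"ry":0,"rz":0,"jaw":0.04},{"tx":0.03,"ty":0,"tz":0,"rx":0,"ry":0,"rz":0,"jaw":0.04},{"tx":0.05,"ty":0,"tz":0,"rx":0,"ry":0,"rz":0,"jaw":0.04},{"tx":0.05,"ty":0,"tz":0,"rx":0,"ry":0,"rz":0,"jaw":0.04},{"tx":0.03,"ty":0,"tz":-0.04,"rx":0,"ry":0,"rz":0,"jaw":0.04},{"tx":0.01,"ty":0,"tz":-0.04,"rx":0,"ry":0,"rz":0,"jaw":0.04},{"tx":0,"ty":0,"tz":0,"rx":0,"ry":0,"rz":0,"jaw":0.04},{"tx":0,"ty":0,"tz":0,"rx":0,"ry":0,"rz":0,"jaw":0.04}]'
python3 see.py a17.png;python3 mom.py a17.npz
python3 -c "
from h import *
snap('scene','scene1.png')"
```

```text
t: 22.9
tool_pos: [0.475, -0.0474, 0.0995]
ee_rot: [0.001, 0.062, 0.998, -0.0]
contact_force: [0.6, -1.1, 0.3]
opening: 0.0402
t 22.9 tcp [475.  -47.4  99.5] rail [-186.5    0.6] F [ 0.6 -1.1  0.3]
yaw L,R,front [-1.77  0.39  0.76] width 96.2 centre rail [71.5 -0.2] front ctr [141.5  -1. ]
left-based centre [71.4  0.8] yaw -1.77 0.76
t 22.95 tcp [474.5 -47.3  98.9] rail [-187.     0.6] F [ 0.5 -0.9  0.4]
a17.npz orange yaw 0.02 c [71.4  0.1] rect [143.3 102. ] 0.1 x range -0.5 142.8 L/R at +40 [ 49.7 -50. ] at -40 [ 50.5 -50.1]
a17.npz blue yaw -0.42 c [  70.1 -103.3] rect [143.5  99.5] 0.2 x range -1.0 142.5 L/R at +40 [ -54.4 -152.8] at -40 [ -54.3 -152.6]
```

View pics/a17.png

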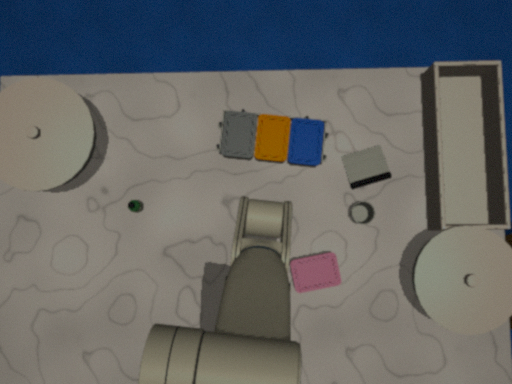

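View pics/scene1.png

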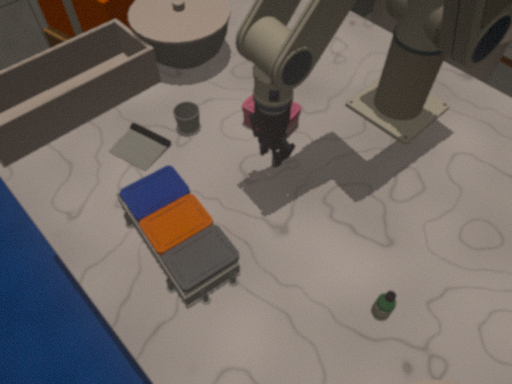

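Both views show the tub between grey and blue, flush and square: yaw ≈ 0°, centre y' ≈ 0.1 mm, about 1 mm further in than blue. The bottle, cup, scraper and pink tub appear at their starting pixels, and the gripper is clear of everything.

```bash
python3 -c "
from bench import bot
print(bot.close_job())"
```

```text
the job is handed in; nothing more can be done
None
```

The orange-lidded tub is in its place between the grey and blue tubs, and I handed the job in at about 23 s of the 67 s. `bot.close_job()` gives no verdict, so what follows is from my own last checks.

**What I did:** I pushed the tub from behind with the fingers squared to the rail, nudged it sideways twice to line it up, then pushed it in until it met the back bar. It was never gripped or lifted. The highest force I read at the end of a move was about 13 N, in the last push.

**Last checks from the top camera, with the gripper backed off and clear:**

| Check | Measured | Required |
|---|---|---|
| Position along the rail (x) | about 71.4 mm by the front edge | 65 to 78 mm |
| Sideways position (y) | about 0.1 mm | -8 to +8 mm |
| Angle to the rail | about 0° | below 0.08 rad (4.6°) |

- **Back bar:** in the last step the fingers stopped moving and the force doubled from 6 to 12 N. That is how I know the tub is against the bar.
- **Other objects:** the bottle, cup, scraper and pink tub look unmoved in both views. I compared them by eye and did not measure them.

**What disagreed along the way:**
- My first sideways push went about 9 mm too far, because the closed fingers were wider than I had assumed. I corrected it from the other side.
- My early angle readings from short edge fits were off by several degrees because of pixel size. I switched to the full lid outline, which gave consistent values.
- I took the rail's position from the two fixed tubs' lids, so the x value is only good to 1–2 mm.

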